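Pair the glazed cups with their saucers

TASK

Pair up the finished ware on the pottery's selection bench: stand each of the four cups (blue, green, yellow, white) upright in the middle of the saucer of the same glaze. Set the cups down rather than dropping them, and leave the saucers, the unglazed beaker and the little brass weight where they are.

Things in the scene. Friction and masses are not known exactly. Their poses are not given: they have to be found in the camera images.
- blue_cup_centre (a point): centre (half-way up, on the axis) of a loose espresso cup glazed blue all over, open at the top: 58 mm high, outside diameter 40 mm at the foot, 53 mm at 14 mm up and 56 mm at the rim, wall 3 mm, about 0.12 kg. It stands upright, its foot 29 mm below this point; z is up. Its one loop handle points along +y and reaches to 50 mm from the axis (between 15 and 49 mm above the foot, 7 mm thick), so the plain outside is free along x. It has a random heading at the start
- green_cup_centre (a point): centre (half-way up, on the axis) of a loose espresso cup glazed green all over, open at the top: 58 mm high, outside diameter 40 mm at the foot, 53 mm at 14 mm up and 56 mm at the rim, wall 3 mm, about 0.12 kg. It stands upright, its foot 29 mm below this point; z is up. Its one loop handle points along +y and reaches to 50 mm from the axis (between 15 and 49 mm above the foot, 7 mm thick), so the plain outside is free along x. It has a random heading at the start
- yellow_cup_centre (a point): centre (half-way up, on the axis) of a loose espresso cup glazed yellow all over, open at the top: 58 mm high, outside diameter 40 mm at the foot, 53 mm at 14 mm up and 56 mm at the rim, wall 3 mm, about 0.12 kg. It stands upright, its foot 29 mm below this point; z is up. Its one loop handle points along +y and reaches to 50 mm from the axis (between 15 and 49 mm above the foot, 7 mm thick), so the plain outside is free along x. It has a random heading at the start
- white_cup_centre (a point): centre (half-way up, on the axis) of a loose espresso cup glazed white all over, open at the top: 58 mm high, outside diameter 40 mm at the foot, 53 mm at 14 mm up and 56 mm at the rim, wall 3 mm, about 0.12 kg. It stands upright, its foot 29 mm below this point; z is up. Its one loop handle points along +y and reaches to 50 mm from the axis (between 15 and 49 mm above the foot, 7 mm thick), so the plain outside is free along x. It has a random heading at the start
- blue_saucer: loose round saucer glazed blue, lying face up on the table, about 0.22 kg: 116 mm across, rim 12 mm high; the flat well in the middle, on which a cup stands, is 6 mm above the table and about 70 mm across. Origin at the centre of its underside, z up
- green_saucer: loose round saucer glazed green, lying face up on the table, about 0.22 kg: 116 mm across, rim 12 mm high; the flat well in the middle, on which a cup stands, is 6 mm above the table and about 70 mm across. Origin at the centre of its underside, z up
- yellow_saucer: loose round saucer glazed yellow, lying face up on the table, about 0.22 kg: 116 mm across, rim 12 mm high; the flat well in the middle, on which a cup stands, is 6 mm above the table and about 70 mm across. Origin at the centre of its underside, z up
- white_saucer: loose round saucer glazed white, lying face up on the table, about 0.22 kg: 116 mm across, rim 12 mm high; the flat well in the middle, on which a cup stands, is 6 mm above the table and about 70 mm across. Origin at the centre of its underside, z up
- beaker_centre (a point): centre (half-way up) of an unglazed red-brown terracotta beaker without handle, upside down, 62 mm across at the bottom and 70 mm high; it belongs to no saucer and stays where it is
- weight_centre (a point): centre (half-way up) of a small brass weight with a knob, 30 mm across and 40 mm high, that stands among the things and stays where it is. The other small thing there, a white three-armed kiln stilt 7 mm high and 40 mm across, does not matter
Not all that is in view belongs to the job. There is more than one size of the part that bears yellow_cup_centre; the job needs the largest.

How it is judged (in metres and radians):
At the end, for the whole second after the job is handed in: Each cup stands upright (within 7 degrees) in the well of the saucer of its colour, within 15 mm of its centre, released and at rest; the saucers lie flat, and saucers, beaker and brass weight are within 30 mm of where they began, beaker and weight upright (horizontal distance between blue_cup_centre and blue_saucer below 0.015 m and z of blue_cup_centre in the frame of blue_saucer between 0.03 and 0.04 m and angle between each of blue_cup_centre, green_cup_centre, yellow_cup_centre, white_cup_centre's own z axis and vertical below 0.12 rad and angle between each of blue_saucer, green_saucer, yellow_saucer, white_saucer's own z axis and vertical below 0.1 rad and height (world z) of each of blue_saucer, green_saucer, yellow_saucer, white_saucer below 0.01 m and distance of each of blue_saucer, green_saucer, yellow_saucer, white_saucer, beaker_centre, weight_centre from where it was at the start of the episode below 0.03 m and linear speed of each of blue_cup, green_cup, yellow_cup, white_cup below 0.02 m/s and angular speed of each of blue_cup, green_cup, yellow_cup, white_cup below 0.2 rad/s and contact force between each of blue_cup, green_cup, yellow_cup, white_cup and the fingers below 0.1 N and horizontal distance between green_cup_centre and green_saucer below 0.015 m and z of green_cup_centre in the frame of green_saucer between 0.03 and 0.04 m and horizontal distance between yellow_cup_centre and yellow_saucer below 0.015 m and z of yellow_cup_centre in the frame of yellow_saucer between 0.03 and 0.04 m and horizontal distance between white_cup_centre and white_saucer below 0.015 m and z of white_cup_centre in the frame of white_saucer between 0.03 and 0.04 m and angle between each of beaker_centre, weight_centre's own z axis and vertical below 0.2 rad); the robot touches nothing.
It fails at once if a cup is dropped (falls free of the fingers faster than 0.6 m/s, some 20 mm of fall) ((linear speed of blue_cup above 0.6 m/s and contact force between blue_cup and the fingers below 0.05 N) or (linear speed of green_cup above 0.6 m/s and contact force between green_cup and the fingers below 0.05 N) or (linear speed of yellow_cup above 0.6 m/s and contact force between yellow_cup and the fingers below 0.05 N) or (linear speed of white_cup above 0.6 m/s and contact force between white_cup and the fingers below 0.05 N)).
It fails at once if a saucer is shifted more than 30 mm (distance of any of blue_saucer, green_saucer, yellow_saucer, white_saucer from where it was at the start of the episode above 0.03 m).
It fails at once if the unglazed beaker or the brass weight is shifted more than 30 mm (distance of any of beaker_centre, weight_centre from where it was at the start of the episode above 0.03 m).
It also fails if it takes over 102 s, if anything falls off the work surface, if the arm or the gripper's body presses on something with over 40 N, if the wrist force passes 120 N, or if a joint passes its speed limit or range.

ROBOT

A 6-joint arm with a two-finger parallel gripper is mounted at the origin on the work surface. World frame = base frame: x ahead of the robot, y to its left, z up, the work surface at z = 0. Lengths are in m, angles in degrees, forces in N, time in s.
With the tool pointing down it reaches from about 0.325 to 1 m from the base axis. Payload 5.1 kg.
Tool frame: the origin (TCP) lies between the finger pads; the fingertips stand ctrl.tcp_to_tips ahead of it and the grasp point (between the pads) lies 11 mm behind it (ctrl.tcp_to_tips is the distance from the TCP to the fingertips, in m); z points along the fingers, x is the direction in which the jaws open and shut, and the axes are right-handed (so a half turn about z gives the same grasp; the last joint's range is limited). The gripper opens to 85 mm and grips with 20 to 120 N. Pads are 22 mm wide; open, the fingers measure 114 mm over their backs; the gripper's body (76 mm by 85 mm) begins 54 mm behind the grasp point. The pads swing forward as they close: fully open they stand 13 mm farther back than shut.
Start: joints at [61.559, 7.093, 94.555, -0, 78.352, -4.733], TCP at [0.261, 0.595, 0.239] pointing down, gripper open.
Joint ranges: [-149.61, 149.61], [-58.7, 133.49], [1.44, 155.28], [-77.14, 257.14], [18.33, 153.61], [-166.67, 166.67]. Speed limits (degrees/s): [147.25, 147.25, 180, 180, 180, 180].

INTERFACE

Orientations are given as [roll, pitch, yaw] about the fixed x, y, z axes, in that order (R = Rz(yaw) Ry(pitch) Rx(roll)).
In Python, from cell import readout, optics, job_done, models, ctrl gives the robot as it stands.
- The arm moves only by the tool apply_moves, never from a script. Its argument "moves" is one flat list of numbers, 7 for each row, row after row: the turn, a rotation vector about the tool's x, y, z in rad, then the shift along the tool's x, y, z in m, then the opening, from -1 (shut) to 1 (fully open). A call has 1 to 12 rows; each row is the pose to reach, as a shift and turn from the pose measured when the call began, along the tool's axes at that moment; what a row does not reach only later rows make up. A row lasts 1/8 s, in which the tool goes at most 62.5 mm and 10.7 degrees, less where a joint would pass 70% of its speed; a pose out of reach is approached as far as the arm can. A call with a gripper value outside its range is refused whole. The fingers move at their own pace and stop on an object; "grip_force" is the grip in N (left out, the last holds). Time passes only in rows, so rows that repeat a pose let the fingers close. It gives the time, the measured TCP pose, the force and the opening at its end, in the units of the state.
- readout.get_obs(): the state, without advancing time (a new reading comes with each control period).
- optics.grab_frame(name): name is "side" or "top"; returns (picture, depth): 384x512x3 uint8, red, green, blue; 384x512 float32, m along the optical axis (not along the pixel's ray), 0 where there is no reading.
- optics.calibration(name): a dict with "intrinsics" (3x3 intrinsics, pixels), "position" and "rotation" of the camera in the world. Camera axes: x right, y down, z forward; pixel columns grow to the right and rows downward; lengths in m; the calibration is good to about 2 mm. A picture is of the moment at which its call begins. calibration takes no time and is no camera call.
- job_done(): hands the job in, once; it reports no verdict.
Trained networks look in the newest picture that a camera, given by its name, has taken for a name from the list of things; names that differ only in an ending like _2 or _b are one class to them, and where a whole thing is asked for, a point or a joint stands for the part that bears it (a point fixed in the world has none). Each returns a list of dicts, best first, with "score" (0 to 1); they miss things now and then, are a little off and sometimes report something else, mostly with a low value. They report only what shows in the picture. A call takes as long as a camera call. They do not tell look-alikes from the thing itself.
- models.recognise(camera, target): "bbox" ([centre column, centre row, width, height] in pixels, round what is visible of it).
- models.cut_out(camera, target): "pixels" (384x512 bool, what is visible of it) and "bbox" ([centre column, centre row, width, height] in pixels, round what is visible of it).
- models.spot_point(camera, target): "location" ([row, column] in pixels: a listed point, or the origin of a listed thing).
The state is a dict: "time": time; "q": joint angles; "joint_vel": joint speeds; "tau": joint torques, N m; "ee_pos": TCP position; "tcp_rot": TCP orientation; "force": force on the tool from outside, world axes, zero at the start; "wrist_torque": the same for the moment, N m; "finger_gap": finger opening in m.
Only numpy, scipy, OpenCV 4.12 (cv2) and the standard library are available. Lean on these libraries where they do the work, as an engineer would, in place of code of your own. Each camera call takes 0.05 s, during which the arm holds its last target. There are 200 camera calls.

## Working session

There is one attempt and no reset: what is moved stays moved. The work goes in short steps, Python scripts to look and compute and a tool call to move; the robot and the scene stay as the last step left them, time stands still between calls to the robot, and variables do not carry over. Pictures are saved under pics/ and viewed, on a budget of 14 in all, crops included, one or two more only if the job needs it, and the job is handed in when it is done.

Besides the shell and the picture viewer there is one more tool, called by a JSON object that holds its "fn" and its "kwargs", one argument or row to a line. apply_moves: Moves the arm, as the interface text tells. Its arguments: {"type":"object","properties":{"moves":{"type":"array","items":{"type":"number"}},"grip_force":{"type":"number"}},"required":["moves"]}

```bash
mkdir -p pics; ls; python3 - <<'E'
from cell import readout, optics, models, ctrl
import cv2
print(readout.get_obs(), ctrl.tcp_to_tips)
for n in ("top","side"):
    p,d=optics.grab_frame(n); cv2.imwrite(f"pics/{n}0.png",p[:,:,::-1])
    c=optics.calibration(n); print(n,c)
E
```

```text
pics
{'time': 0.0, 'q': array([ 6.15590052e+01,  7.13475684e+00,  9.46360525e+01, -6.95328917e-04,
        7.83526236e+01, -4.73361148e+00]), 'joint_vel': array([ 0.00836858,  0.03376034,  0.02049829, -0.0471989 ,  0.04927601,
       -0.02009807]), 'tau': array([-2.79142259e-04, -4.23609173e+01, -3.65449762e+01, -1.61382413e-04,
        6.94695322e-03,  1.33502911e-05]), 'ee_pos': array([0.26108944, 0.59458856, 0.23801844]), 'tcp_rot': array([-1.79990492e+02,  1.23068133e-01,  6.62927680e+01]), 'force': array([-0.38342352, -0.4165331 ,  0.38268879]), 'wrist_torque': array([-0.00298412, -0.07324499,  0.00447901]), 'finger_gap': 0.08567074060209105} 0.008
top {'intrinsics': array([[490.69479792,   0.        , 267.82483791],
       [  0.        , 490.69479792, 188.82968756],
       [  0.        ,   0.        ,   1.        ]]), 'position': array([0.35492771, 0.01315062, 1.51692552]), 'rotation': array([-173.35738393,   -1.17654213,  -90.37518749])}
side {'intrinsics': array([[464.60879299,   0.        , 254.00940062],
       [  0.        , 464.60879299, 195.00006055],
       [  0.        ,   0.        ,   1.        ]]), 'position': array([-0.21053168, -0.70150285,  0.91532921]), 'rotation': array([-130.15390331,   -0.51873366,  -46.32588438])}
```

View pics/top0.png

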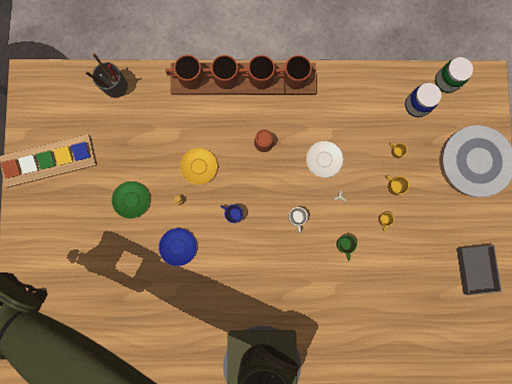

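View pics/side0.png

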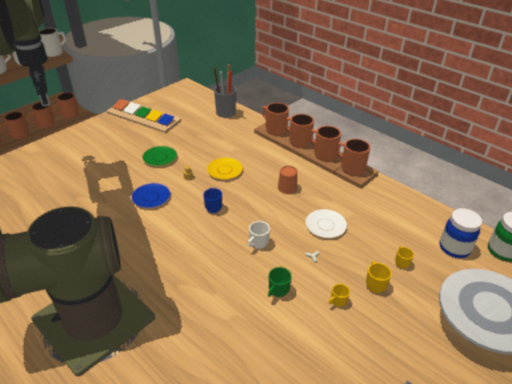

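The top view shows the saucers at yellow (199,166), green (131,200), blue (178,247) and white (325,159). The cups are at blue (235,213), white (299,215) and green (347,243). There are three yellow cups, and the one at (397,186) looks largest. I'll measure them next.

```bash
cat > h.py <<'E'
import numpy as np, cv2
from scipy.spatial.transform import Rotation as R
from scipy.optimize import least_squares
from cell import readout, optics, models, ctrl
def cloud(n):
    p,d=optics.grab_frame(n); c=optics.calibration(n); K=c["intrinsics"]
    v,u=np.mgrid[:384,:512]
    P=np.stack([(u-K[0,2])/K[0,0]*d,(v-K[1,2])/K[1,1]*d,d],-1)
    W=P@R.from_euler("xyz",c["rotation"],degrees=True).as_matrix().T+c["position"]
    W[d==0]=np.nan
    return p,W
def circ(P,r):
    f=lambda c:np.hypot(P[:,0]-c[0],P[:,1]-c[1])-r
    return least_squares(f,np.median(P[:,:2],0),loss="soft_l1",f_scale=.002)
E
cat > m.py <<'E'
from h import *
seeds={"blue":(235,213),"green":(347,243),"white":(299,215),"yellow":(397,186),"y2":(398,150),"y3":(386,219)}
sa={"yellow":(199,166),"green":(131,200),"blue":(178,247),"white":(325,159)}
p,W=cloud("top"); ps,Ws=cloud("side"); A=np.vstack([W.reshape(-1,3),Ws.reshape(-1,3)]); A=A[~np.isnan(A[:,0])]
T=W.reshape(-1,3);S=Ws.reshape(-1,3)
print("table z",np.nanmedian(W[280:300,350:420,2]),np.nanmedian(Ws[200:330,150:180,2]))
for k,(u,v) in seeds.items():
    c0=np.nanmedian(W[v-4:v+5,u-4:u+5].reshape(-1,3),0)[:2]
    for nm,Q in (("top",T),("side",S)):
        c=c0
        for _ in range(4):
            near=Q[(np.hypot(*(Q[:,:2]-c).T)<.06)&(Q[:,2]>.012)]
            top=np.percentile(near[:,2],97)
            rim=near[near[:,2]>top-.008]
            if nm=="top": 
                c,rr=cv2.minEnclosingCircle((rim[:,:2]*1000).astype(np.float32)); c=np.array(c)/1000
            else: c=rim[:,:2].mean(0);rr=0
        h=near[(np.hypot(*(near[:,:2]-c0).T)>.03)]
        cc=circ(rim,.0275).x
        h=near[(np.hypot(*(near[:,:2]-cc).T)>.034)]
        hd=np.degrees(np.arctan2(*(np.median(h[:,:2],0)-cc)[::-1])) if len(h) else None
        print(k,nm,"ztop %.4f"%top,"minenc",c.round(4),round(rr,1),"circ",cc.round(4),"handle",hd,len(h))
for k,(u,v) in sa.items():
    c=np.nanmedian(W[v-3:v+4,u-3:u+4].reshape(-1,3),0)[:2]
    for nm,Q in (("top",T),("side",S)):
        n=Q[(np.hypot(*(Q[:,:2]-c).T)<.075)&(Q[:,2]>.004)]
        e,rr=cv2.minEnclosingCircle((n[:,:2]*1000).astype(np.float32))
        print("saucer",k,nm,np.round(e,1),round(rr,1),"mean",n.mean(0).round(4))
for nm,uv in (("beaker",(264,140)),("weight",(180,199))):
    u,v=uv;n=W[v-3:v+4,u-3:u+4].reshape(-1,3);print(nm,np.nanmedian(n,0).round(3),np.nanmax(n[:,2]).round(3))
K=optics.calibration("top")
for t in ["blue_cup_centre","green_cup_centre","yellow_cup_centre","white_cup_centre","blue_saucer","green_saucer","yellow_saucer","white_saucer"]:
    rot=R.from_euler("xyz",K["rotation"],degrees=True).as_matrix()
    for r in models.spot_point("top",t)[:3]:
        row,col=r["location"]; d=rot@np.linalg.solve(K["intrinsics"],[col,row,1]); z=.029 if "cup" in t else 0
        P=K["position"]+d*(z-K["position"][2])/d[2]; print(t,round(r["score"],2),int(col),int(row),P.round(3))
E
python3 m.py
```

```text
table z -0.001024773450987615 -0.000731621361162893
blue top ztop 0.0622 minenc [0.453  0.0857] 27.8 circ [0.4528 0.0861] handle 56.93858829875897 10
blue side ztop 0.0582 minenc [0.4495 0.0809] 0 circ [0.4504 0.0815] handle 57.586591968268436 2
green top ztop 0.0606 minenc [ 0.3602 -0.2512] 28.0 circ [ 0.3599 -0.2507] handle -172.4588996768782 14
green side ztop 0.0583 minenc [ 0.3572 -0.255 ] 0 circ [ 0.3578 -0.255 ] handle -170.47221324313304 30
white top ztop 0.0618 minenc [ 0.4443 -0.1058] 27.6 circ [ 0.4445 -0.1057] handle -173.00569003214008 13
white side ztop 0.0577 minenc [ 0.4409 -0.1104] 0 circ [ 0.4412 -0.1101] handle -171.50445355022396 25
yellow top ztop 0.0606 minenc [ 0.5363 -0.4143] 27.6 circ [ 0.5366 -0.4144] handle 49.05995013570635 19
yellow side ztop 0.0580 minenc [ 0.5355 -0.4192] 0 circ [ 0.5346 -0.4184] handle 49.999878753008176 10
y2 top ztop 0.0476 minenc [ 0.6474 -0.4245] 22.0 circ [ 0.6396 -0.4265] handle 40.5737962563452 10
y2 side ztop 0.0434 minenc [ 0.6465 -0.4267] 0 circ [ 0.642  -0.4197] handle None 0
y3 top ztop 0.0471 minenc [ 0.4355 -0.3752] 21.2 
[... 732 characters left out ...]
ue_cup_centre 0.63 236 212 [0.457 0.077 0.029]
blue_cup_centre 0.58 264 139 [ 0.681 -0.009  0.029]
blue_cup_centre 0.18 177 199 [0.496 0.257 0.029]
green_cup_centre 0.69 344 244 [ 0.357 -0.249  0.029]
yellow_cup_centre 0.68 393 183 [ 0.542 -0.405  0.029]
yellow_cup_centre 0.67 385 217 [ 0.439 -0.376  0.029]
yellow_cup_centre 0.61 395 151 [ 0.643 -0.415  0.029]
white_cup_centre 0.61 174 250 [0.343 0.264 0.029]
white_cup_centre 0.53 299 217 [ 0.44  -0.114  0.029]
blue_saucer 0.71 175 248 [0.349 0.266 0.   ]
blue_saucer 0.42 327 155 [ 0.638 -0.209  0.   ]
green_saucer 0.91 132 202 [0.492 0.398 0.   ]
yellow_saucer 0.79 195 168 [0.596 0.207 0.   ]
white_saucer 0.85 325 160 [ 0.619 -0.2    0.   ]
```

```bash
cat > go.py <<'E'
import sys
from h import *
# usage: go.py [start x y z yaw | now] then groups of x y z yaw
def rel(p0,R0,w):
    T=R.from_euler("xyz",[180,0,w[3]],degrees=True)
    return (R0.inv()*T).as_rotvec().round(3), R0.inv().apply(np.array(w[:3])-p0).round(4)
def chain(ws):
    o=readout.get_obs(); p,Rr=np.array(o["ee_pos"]),R.from_euler("xyz",o["tcp_rot"],degrees=True)
    print("t",round(o["time"],2),p.round(4),o["tcp_rot"].round(2),o["finger_gap"].round(4))
    for w in ws:
        print(w,*rel(p,Rr,w)); p=np.array(w[:3]); Rr=R.from_euler("xyz",[180,0,w[3]],degrees=True)
if __name__=="__main__": chain(np.array(sys.argv[1:],float).reshape(-1,4).tolist())
E
python3 go.py .452 .084 .15 -33  .3545 .2575 .15 -33  .443 -.108 .15 -82  .6255 -.196 .15 -82  .359 -.253 .15 -81  .5 .404 .15 -81  .536 -.4165 .15 -40.5  .604 .197 .15 -40.5
```

```text
Traceback (most recent call last):
  File "go.py", line 12, in <module>
    if __name__=="__main__": chain(np.array(sys.argv[1:],float).reshape(-1,4).tolist())
                             ~~~~~^^^^^^^^^^^^^^^^^^^^^^^^^^^^^^^^^^^^^^^^^^^^^^^^^^^^^
  File "go.py", line 9, in chain
    print("t",round(o["time"],2),p.round(4),o["tcp_rot"].round(2),o["finger_gap"].round(4))
                                                                  ^^^^^^^^^^^^^^^^^^^^^
AttributeError: 'float' object has no attribute 'round'
```

```bash
sed -i 's/o\["finger_gap"\].round(4)/round(o["finger_gap"],4)/' go.py
python3 go.py .452 .084 .15 -33  .3545 .2575 .15 -33  .443 -.108 .15 -82  .6255 -.196 .15 -82  .359 -.253 .15 -81  .5 .404 .15 -81  .536 -.4165 .15 -40.5  .604 .197 .15 -40.5
```

```text
t 0.6 [0.2614 0.5951 0.2394] [180.    -0.    66.29] 0.085
[0.452, 0.084, 0.15, -33.0] [-0.    -0.     1.733] [-0.3913  0.38    0.0893]
[0.3545, 0.2575, 0.15, -33.0] [0. 0. 0.] [-0.1763 -0.0924 -0.    ]
[0.443, -0.108, 0.15, -82.0] [ 0.    -0.     0.855] [0.2733 0.2583 0.    ]
[0.6255, -0.196, 0.15, -82.0] [0. 0. 0.] [ 0.1125 -0.1685 -0.    ]
[0.359, -0.253, 0.15, -81.0] [ 0.     0.    -0.017] [0.0194 0.2718 0.    ]
[0.5, 0.404, 0.15, -81.0] [0. 0. 0.] [-0.6269 -0.242  -0.    ]
[0.536, -0.4165, 0.15, -40.5] [ 0.     0.    -0.707] [0.816  0.0928 0.    ]
[0.604, 0.197, 0.15, -40.5] [0. 0. 0.] [-0.3467 -0.5107 -0.    ]
```

{"fn": "apply_moves", "kwargs": {
  "moves": [0,0,0.87,-0.196,0.19,0.045,1,0,0,0.87,-0.196,0.19,0.045,1,0,0,0.87,-0.196,0.19,0.045,1,0,0,1.733,-0.391,0.38,0.089,1,0,0,1.733,-0.391,0.38,0.089,1,0,0,1.733,-0.391,0.38,0.089,1,0,0,1.733,-0.391,0.38,0.089,1,0,0,1.733,-0.391,0.38,0.089,1,0,0,1.733,-0.391,0.38,0.089,1,0,0,1.733,-0.391,0.38,0.089,1,0,0,1.733,-0.391,0.38,0.089,1,0,0,1.733,-0.391,0.38,0.089,1],
  "grip_force": 40
}}

```text
time: 2.1
ee_pos: [0.4521, 0.0847, 0.1506]
tcp_rot: [-180.0, -0.0, -32.9]
force: [-0.4, -0.1, -0.7]
finger_gap: 0.0856
```

{"fn": "apply_moves", "kwargs": {
  "moves": [0,0,0,0,0,0.03,1,0,0,0,0,0,0.06,1,0,0,0,0,0,0.09,1,0,0,0,0,0,0.11,1,0,0,0,0,0,0.123,1,0,0,0,0,0,0.123,1]
}}

```text
time: 2.85
ee_pos: [0.4515, 0.0852, 0.0269]
tcp_rot: [180.0, 0.1, -32.8]
force: [-1.3, 0.2, -0.1]
finger_gap: 0.0853
```

```bash
python3 - <<'E'
from h import *
p,d=optics.grab_frame("side"); cv2.imwrite("pics/s1.png",cv2.resize(p[130:260,130:300,::-1],None,fx=4,fy=4))
E
```

```text
(no output)
```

View pics/s1.png

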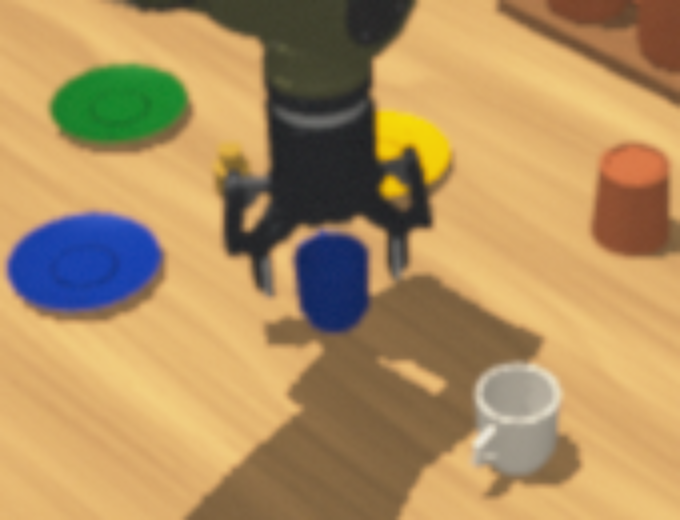

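The picture shows the blue cup centred between the open fingers at crop pixel (333,280), clear on both sides. I'll close and lift.

{"fn": "apply_moves", "kwargs": {
  "moves": [0,0,0,0,0,0,-1,0,0,0,0,0,0,-1,0,0,0,0,0,0,-1,0,0,0,0,0,0,-1,0,0,0,0,0,0,-1,0,0,0,0,0,0,-1,0,0,0,0,0,-0.01,-1,0,0,0,0,0,-0.03,-1,0,0,0,0,0,-0.06,-1,0,0,0,0,0,-0.09,-1,0,0,0,0,0,-0.1,-1,0,0,0,0,0,-0.1,-1]
}}

```text
time: 4.4
ee_pos: [0.4524, 0.0851, 0.1281]
tcp_rot: [-179.9, -0.1, -32.9]
force: [0.1, -0.5, -1.2]
finger_gap: 0.0535
```

```bash
python3 - <<'E'
from h import *
p,d=optics.grab_frame("side"); cv2.imwrite("pics/s2.png",cv2.resize(p[130:260,130:300,::-1],None,fx=4,fy=4))
E
python3 go.py .3545 .2575 .133 -33
```

```text
t 4.45 [0.4517 0.0851 0.127 ] [ 1.7999e+02  2.0000e-02 -3.2860e+01] 0.0535
[0.3545, 0.2575, 0.133, -33.0] [0.    0.    0.002] [-0.1752 -0.0921 -0.0059]
```

View pics/s2.png

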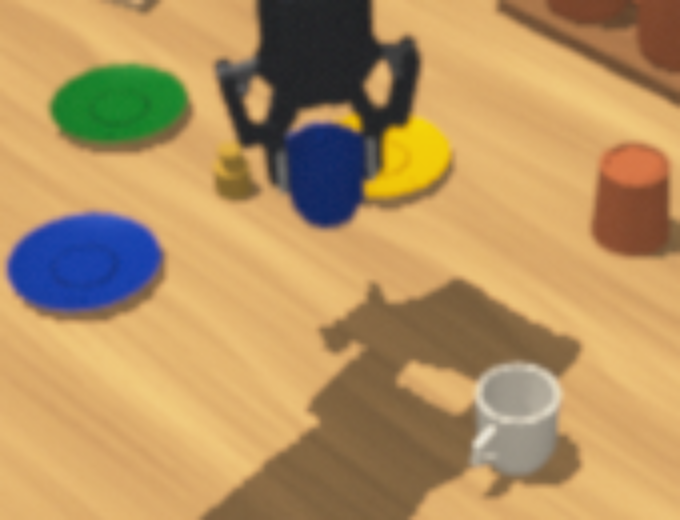

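The blue cup is held upright at crop pixel (325,175), so I'll carry it to the blue saucer.

{"fn": "apply_moves", "kwargs": {
  "moves": [0,0,0,-0.035,-0.018,-0.006,-1,0,0,0,-0.085,-0.045,-0.006,-1,0,0,0,-0.135,-0.071,-0.006,-1,0,0,0,-0.16,-0.084,-0.006,-1,0,0,0,-0.175,-0.092,-0.006,-1,0,0,0,-0.175,-0.092,-0.006,-1,0,0,0,-0.175,-0.092,0.02,-1,0,0,0,-0.175,-0.092,0.045,-1,0,0,0,-0.175,-0.092,0.065,-1,0,0,0,-0.175,-0.092,0.08,-1,0,0,0,-0.175,-0.092,0.086,-1,0,0,0,-0.175,-0.092,0.086,-1]
}}

```text
time: 5.95
ee_pos: [0.3546, 0.257, 0.0408]
tcp_rot: [180.0, 0.0, -32.9]
force: [0.2, -0.0, -1.8]
finger_gap: 0.0534
```

{"fn": "apply_moves", "kwargs": {
  "moves": [0,0,0,0,0,0.004,-1,0,0,0,0,0,0.007,-1,0,0,0,0,0,0.0075,-1,0,0,0,0,0,0.0075,-1]
}}

```text
time: 6.45
ee_pos: [0.3554, 0.2576, 0.035]
tcp_rot: [-180.0, 0.0, -32.9]
force: [-3.4, -1.1, 7.2]
finger_gap: 0.0538
```

```bash
python3 - <<'E'
from h import *
p,d=optics.grab_frame("side"); cv2.imwrite("pics/s3.png",cv2.resize(p[130:260,100:270,::-1],None,fx=4,fy=4))
print(readout.get_obs()["force"],readout.get_obs()["ee_pos"])
E
```

```text
[-3.65529515 -1.21475188  8.76731647] [0.35536689 0.25760777 0.03503562]
```

View pics/s3.png

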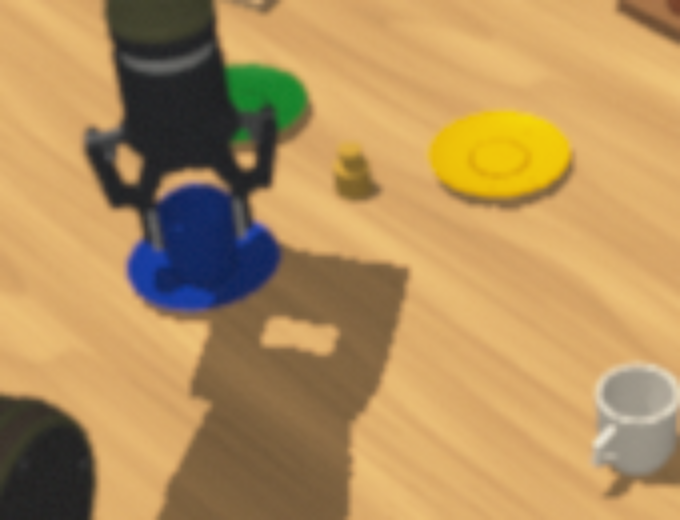

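The cup is down on the blue saucer at crop pixel (200,230), and 8 N confirms contact at TCP z 0.035. I'll release and rise.

{"fn": "apply_moves", "kwargs": {
  "moves": [0,0,0,0,0,-0.001,0.3,0,0,0,0,0,-0.001,0.6,0,0,0,0,0,-0.001,1,0,0,0,0,0,-0.001,1,0,0,0,0,0,-0.001,1,0,0,0,0,0,-0.02,1,0,0,0,0,0,-0.06,1,0,0,0,0,0,-0.1,1,0,0,0,0,0,-0.115,1,0,0,0,0,0,-0.115,1]
}}

```text
time: 7.75
ee_pos: [0.3558, 0.2578, 0.1505]
tcp_rot: [-179.9, -0.0, -32.9]
force: [-0.1, -0.3, -0.3]
finger_gap: 0.0852
```

```bash
python3 go.py .443 -.108 .15 -82
```

```text
t 7.75 [0.3558 0.2578 0.1505] [-1.7989e+02 -4.0000e-02 -3.2870e+01] 0.0852
[0.443, -0.108, 0.15, -82.0] [-0.002  0.     0.857] [0.2718 0.2599 0.0003]
```

{"fn": "apply_moves", "kwargs": {
  "moves": [-0.002,0,0.43,0.136,0.13,0,1,-0.002,0,0.43,0.136,0.13,0,1,-0.002,0,0.43,0.136,0.13,0,1,-0.002,0,0.857,0.272,0.26,0,1,-0.002,0,0.857,0.272,0.26,0,1,-0.002,0,0.857,0.272,0.26,0,1,-0.002,0,0.857,0.272,0.26,0,1,-0.002,0,0.857,0.272,0.26,0,1,-0.002,0,0.857,0.272,0.26,0,1]
}}

```text
time: 8.88
ee_pos: [0.4424, -0.1068, 0.149]
tcp_rot: [179.9, 0.1, -81.9]
force: [0.4, 0.7, 0.2]
finger_gap: 0.0853
```

```bash
python3 go.py .443 -.108 .027 -82 .6255 -.196 .135 -82; python3 - <<'E'
from h import *
p,W=cloud("top"); q,V=cloud("side")
cv2.imwrite("pics/t4.png",cv2.resize(p[150:270,100:300,::-1],None,fx=4,fy=4))
for c,z in (("blue",.064),):
  for Q in (W,V):
    n=Q.reshape(-1,3); n=n[(np.hypot(n[:,0]-.3545,n[:,1]-.2575)<.06)&(n[:,2]>.02)]
    rim=n[n[:,2]>np.percentile(n[:,2],97)-.008]; print(circ(rim,.0275).x.round(4), np.percentile(n[:,2],97).round(4))
E
```

```text
t 8.88 [ 0.4424 -0.1068  0.149 ] [ 1.799e+02  7.000e-02 -8.186e+01] 0.0853
[0.443, -0.108, 0.027, -82.0] [0.002 0.001 0.002] [ 0.0014 -0.0007  0.122 ]
[0.6255, -0.196, 0.135, -82.0] [0. 0. 0.] [ 0.1125 -0.1685 -0.108 ]
[0.3563 0.2584] 0.0695
[0.3533 0.2547] 0.0637
```

Blue measures within about 1 mm of its saucer's centre, with the rim at 64 mm as expected. White is next.

{"fn": "apply_moves", "kwargs": {
  "moves": [0,0,0,0.001,-0.001,0.03,1,0,0,0,0.001,-0.001,0.06,1,0,0,0,0.001,-0.001,0.09,1,0,0,0,0.001,-0.001,0.11,1,0,0,0,0.001,-0.001,0.122,1,0,0,0,0.001,-0.001,0.122,1,0,0,0,0.001,-0.001,0.122,-1,0,0,0,0.001,-0.001,0.122,-1,0,0,0,0.001,-0.001,0.122,-1,0,0,0,0.001,-0.001,0.122,-1,0,0,0,0.001,-0.001,0.122,-1,0,0,0,0.001,-0.001,0.122,-1]
}}

```text
time: 10.48
ee_pos: [0.4449, -0.108, 0.029]
tcp_rot: [-179.9, -0.0, -81.9]
force: [-1.6, 1.0, 5.3]
finger_gap: 0.0539
```

{"fn": "apply_moves", "kwargs": {
  "moves": [0,0,0,0,0,-0.01,-1,0,0,0,0,0,-0.03,-1,0,0,0,0,0,-0.06,-1,0,0,0,0,0,-0.09,-1,0,0,0,0,0,-0.105,-1,0,0,0,0,0,-0.105,-1]
}}

```text
time: 11.22
ee_pos: [0.4453, -0.1082, 0.1351]
tcp_rot: [-179.8, -0.1, -81.9]
force: [0.2, -0.2, -0.7]
finger_gap: 0.0538
```

```bash
python3 go.py .6255 -.196 .133 -82; python3 - <<'E'
from h import *
p,d=optics.grab_frame("side"); cv2.imwrite("pics/s5.png",cv2.resize(p[110:290,180:360,::-1],None,fx=3,fy=3))
E
```

```text
t 11.22 [ 0.4453 -0.1082  0.1351] [-1.798e+02 -9.000e-02 -8.185e+01] 0.0538
[0.6255, -0.196, 0.133, -82.0] [-0.003 -0.001  0.003] [ 0.1124 -0.1659  0.0028]
```

View pics/s5.png

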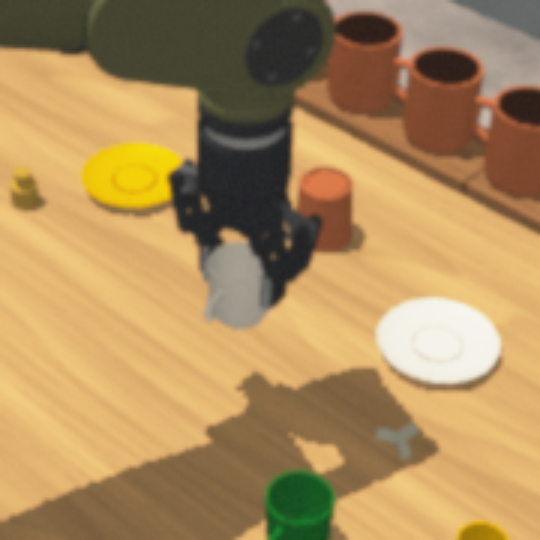

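The white cup is held upright at crop pixel (238,285), so I'll carry it to the white saucer.

{"fn": "apply_moves", "kwargs": {
  "moves": [0,0,0.003,0.022,-0.032,0.002,-1,0,0,0.003,0.052,-0.077,0.002,-1,0,0,0.003,0.082,-0.122,0.002,-1,0,0,0.003,0.1,-0.148,0.002,-1,0,0,0.003,0.112,-0.166,0.002,-1,0,0,0.003,0.112,-0.166,0.002,-1,0,0,0.003,0.112,-0.166,0.025,-1,0,0,0.003,0.112,-0.166,0.05,-1,0,0,0.003,0.112,-0.166,0.075,-1,0,0,0.003,0.112,-0.166,0.088,-1,0,0,0.003,0.112,-0.166,0.092,-1,0,0,0.003,0.112,-0.166,0.092,-1]
}}

```text
time: 12.78
ee_pos: [0.6248, -0.1953, 0.0421]
tcp_rot: [-179.9, -0.0, -82.0]
force: [0.1, -0.1, -1.2]
finger_gap: 0.0535
```

{"fn": "apply_moves", "kwargs": {
  "moves": [0,0,0,0,0,0.003,-1,0,0,0,0,0,0.006,-1,0,0,0,0,0,0.0075,-1,0,0,0,0,0,0.0075,-1]
}}

```text
time: 13.28
ee_pos: [0.6251, -0.1954, 0.0352]
tcp_rot: [-179.9, -0.0, -82.0]
force: [-0.8, 0.7, 1.7]
finger_gap: 0.0532
```

{"fn": "apply_moves", "kwargs": {
  "moves": [0,0,0,0,0,0,0.3,0,0,0,0,0,0,0.6,0,0,0,0,0,0,1,0,0,0,0,0,0,1,0,0,0,0,0,0,1,0,0,0,0,0,-0.02,1,0,0,0,0,0,-0.06,1,0,0,0,0,0,-0.1,1,0,0,0,0,0,-0.115,1,0,0,0,0,0,-0.115,1]
}}

```text
time: 14.52
ee_pos: [0.6257, -0.1956, 0.152]
tcp_rot: [-179.7, -0.1, -82.0]
force: [-0.9, -0.6, -0.2]
finger_gap: 0.0857
```

```bash
python3 go.py .359 -.253 .15 -81
```

```text
t 14.53 [ 0.6257 -0.1956  0.152 ] [-1.7973e+02 -1.3000e-01 -8.2020e+01] 0.0857
[0.359, -0.253, 0.15, -81.0] [-0.005 -0.002 -0.018] [0.0198 0.2721 0.0008]
```

{"fn": "apply_moves", "kwargs": {
  "moves": [-0.005,-0.002,-0.018,0.02,0.272,0.001,1,-0.005,-0.002,-0.018,0.02,0.272,0.001,1,-0.005,-0.002,-0.018,0.02,0.272,0.001,1,-0.005,-0.002,-0.018,0.02,0.272,0.001,1,-0.005,-0.002,-0.018,0.02,0.272,0.001,1,-0.005,-0.002,-0.018,0.02,0.272,0.001,1,-0.005,-0.002,-0.018,0.02,0.272,0.001,1,-0.005,-0.002,-0.018,0.02,0.272,0.001,1]
}}

```text
time: 15.52
ee_pos: [0.3598, -0.2529, 0.1494]
tcp_rot: [180.0, 0.0, -80.9]
force: [-0.8, 0.6, 0.4]
finger_gap: 0.0852
```

```bash
cat > chk.py <<'E'
from h import *
p,W=cloud("top"); q,V=cloud("side")
S={"blue":(.3545,.2575),"green":(.5,.404),"yellow":(.604,.197),"white":(.6255,-.196)}
for c in sys.argv[1:] if (sys:=__import__("sys")) else 0:
  for Q in (W,V):
    n=Q.reshape(-1,3); s=S[c]; d=np.hypot(n[:,0]-s[0],n[:,1]-s[1]); b=n[(d<.075)&(n[:,2]>.004)&(n[:,2]<.018)]; n=n[(d<.06)&(n[:,2]>.02)]
    t=np.percentile(n[:,2],97); print(c,"cup",circ(n[n[:,2]>t-.008],.0275).x.round(4),"top",t.round(4),"saucer rim fit",circ(b[np.hypot(*(b[:,:2]-s).T)>.048],.055).x.round(4))
E
python3 chk.py white; python3 go.py .359 -.253 .027 -81
```

```text
white cup [ 0.6242 -0.193 ] top 0.0676 saucer rim fit [ 0.6249 -0.1955]
white cup [ 0.6217 -0.1973] top 0.0641 saucer rim fit [ 0.6239 -0.1964]
t 15.62 [ 0.3597 -0.2529  0.1495] [ 1.7997e+02  2.0000e-02 -8.0920e+01] 0.0854
[0.359, -0.253, 0.027, -81.0] [0.001 0.    0.001] [0.     0.0007 0.1225]
```

White is within about 3 mm of its saucer's centre. Green is next.

{"fn": "apply_moves", "kwargs": {
  "moves": [0,0,0,0,0.001,0.03,1,0,0,0,0,0.001,0.06,1,0,0,0,0,0.001,0.09,1,0,0,0,0,0.001,0.11,1,0,0,0,0,0.001,0.122,1,0,0,0,0,0.001,0.122,1,0,0,0,0,0.001,0.122,-1,0,0,0,0,0.001,0.122,-1,0,0,0,0,0.001,0.122,-1,0,0,0,0,0.001,0.122,-1,0,0,0,0,0.001,0.122,-1,0,0,0,0,0.001,0.122,-1]
}}

```text
time: 17.12
ee_pos: [0.3595, -0.2538, 0.0288]
tcp_rot: [-180.0, -0.1, -80.9]
force: [-0.3, 0.8, 6.0]
finger_gap: 0.0539
```

{"fn": "apply_moves", "kwargs": {
  "moves": [0,0,0,0,0,-0.01,-1,0,0,0,0,0,-0.03,-1,0,0,0,0,0,-0.06,-1,0,0,0,0,0,-0.09,-1,0,0,0,0,0,-0.115,-1,0,0,0,0,0,-0.115,-1]
}}

```text
time: 17.88
ee_pos: [0.3604, -0.2546, 0.1461]
tcp_rot: [-179.8, -0.3, -80.9]
force: [-0.9, 0.4, -0.6]
finger_gap: 0.0537
```

```bash
python3 go.py .5 .404 .143 -81; python3 - <<'E'
from h import *
p,d=optics.grab_frame("side"); cv2.imwrite("pics/s6.png",cv2.resize(p[150:330,180:360,::-1],None,fx=3,fy=3))
E
```

```text
t 17.88 [ 0.3604 -0.2546  0.1461] [-179.77   -0.3   -80.93] 0.0537
[0.5, 0.404, 0.143, -81.0] [-0.004 -0.005  0.001] [-0.6283 -0.2417  0.0007]
```

View pics/s6.png

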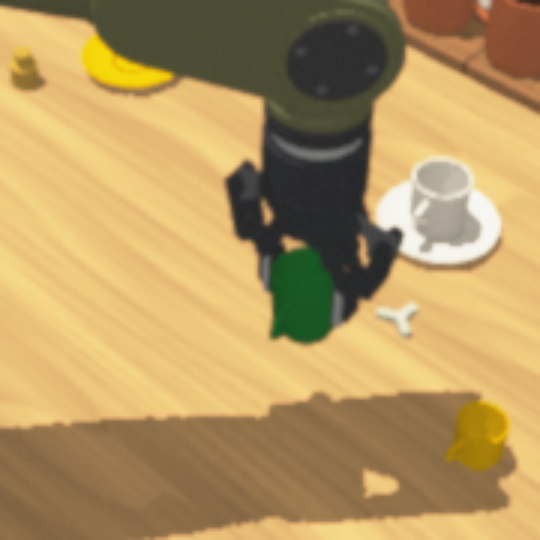

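Green is held upright at crop pixel (305,295), and the white cup is standing centred on its saucer. I'll carry green across.

{"fn": "apply_moves", "kwargs": {
  "moves": [0,0,0,-0.025,-0.01,0,-1,0,0,0,-0.069,-0.027,0,-1,0,0,0,-0.119,-0.046,0,-1,0,0,0,-0.17,-0.065,0,-1,0,0,0,-0.22,-0.085,0,-1,0,0,0,-0.27,-0.104,0,-1,0,0,0,-0.32,-0.123,0,-1,0,0,0,-0.37,-0.142,0,-1,0,0,0,-0.42,-0.162,0,-1,0,0,0,-0.465,-0.179,0,-1,0,0,0,-0.49,-0.189,0,-1,0,0,0,-0.5,-0.192,0,-1]
}}

```text
time: 19.42
ee_pos: [0.4692, 0.2709, 0.1411]
tcp_rot: [179.9, -0.2, -80.8]
force: [0.3, -0.2, -0.7]
finger_gap: 0.0532
```

```bash
python3 go.py .5 .404 .143 -81
```

```text
t 19.43 [0.4692 0.2709 0.1411] [179.9   -0.22 -80.83] 0.0532
[0.5, 0.404, 0.143, -81.0] [ 0.002 -0.004  0.003] [-0.1264 -0.0516 -0.0025]
```

{"fn": "apply_moves", "kwargs": {
  "moves": [0.002,-0.004,0.003,-0.03,-0.012,0,-1,0.002,-0.004,0.003,-0.07,-0.03,0,-1,0.002,-0.004,0.003,-0.11,-0.045,0,-1,0.002,-0.004,0.003,-0.126,-0.052,0,-1,0.002,-0.004,0.003,-0.126,-0.052,0,-1,0.002,-0.004,0.003,-0.126,-0.052,0.03,-1,0.002,-0.004,0.003,-0.126,-0.052,0.06,-1,0.002,-0.004,0.003,-0.126,-0.052,0.085,-1,0.002,-0.004,0.003,-0.126,-0.052,0.096,-1,0.002,-0.004,0.003,-0.126,-0.052,0.098,-1,0.002,-0.004,0.003,-0.126,-0.052,0.098,-1]
}}

```text
time: 20.8
ee_pos: [0.5011, 0.4032, 0.0437]
tcp_rot: [-179.9, 0.0, -81.0]
force: [0.0, 0.2, -0.2]
finger_gap: 0.0536
```

{"fn": "apply_moves", "kwargs": {
  "moves": [0,0,0,0,0,0.004,-1,0,0,0,0,0,0.007,-1,0,0,0,0,0,0.0085,-1,0,0,0,0,0,0.0085,-1]
}}

```text
time: 21.3
ee_pos: [0.501, 0.4033, 0.0351]
tcp_rot: [-179.9, 0.0, -81.0]
force: [-0.7, 0.2, -0.5]
finger_gap: 0.0536
```

{"fn": "apply_moves", "kwargs": {
  "moves": [0,0,0,0,0,0.001,-1,0,0,0,0,0,0.002,-1,0,0,0,0,0,0.002,-1]
}}

```text
time: 21.68
ee_pos: [0.5015, 0.4034, 0.0348]
tcp_rot: [-179.9, 0.0, -81.0]
force: [-3.4, -3.0, 7.8]
finger_gap: 0.0534
```

Contact. I'll release and rise.

{"fn": "apply_moves", "kwargs": {
  "moves": [0,0,0,0,0,-0.001,0.3,0,0,0,0,0,-0.001,0.6,0,0,0,0,0,-0.001,1,0,0,0,0,0,-0.001,1,0,0,0,0,0,-0.001,1,0,0,0,0,0,-0.02,1,0,0,0,0,0,-0.06,1,0,0,0,0,0,-0.1,1,0,0,0,0,0,-0.115,1,0,0,0,0,0,-0.115,1]
}}

```text
time: 22.92
ee_pos: [0.5019, 0.4038, 0.1516]
tcp_rot: [-179.7, 0.1, -81.0]
force: [-0.5, -0.3, -1.2]
finger_gap: 0.0853
```

```bash
python3 go.py .536 -.4165 .16 -40.5
```

```text
t 22.93 [0.5019 0.4038 0.1516] [-1.7971e+02  1.1000e-01 -8.1010e+01] 0.0853
[0.536, -0.4165, 0.16, -40.5] [-0.005  0.    -0.707] [ 0.8155  0.0945 -0.0104]
```

{"fn": "apply_moves", "kwargs": {
  "moves": [-0.005,0,-0.06,0.06,0.007,-0.01,1,-0.005,0,-0.1,0.12,0.014,-0.01,1,-0.005,0,-0.15,0.18,0.021,-0.01,1,-0.005,0,-0.2,0.24,0.028,-0.01,1,-0.005,0,-0.25,0.3,0.035,-0.01,1,-0.005,0,-0.3,0.36,0.042,-0.01,1,-0.005,0,-0.36,0.42,0.049,-0.01,1,-0.005,0,-0.42,0.48,0.056,-0.01,1,-0.005,0,-0.5,0.54,0.063,-0.01,1,-0.005,0,-0.6,0.6,0.07,-0.01,1,-0.005,0,-0.707,0.66,0.077,-0.01,1,-0.005,0,-0.707,0.7,0.081,-0.01,1]
}}

```text
time: 24.42
ee_pos: [0.5298, -0.3022, 0.1571]
tcp_rot: [180.0, 0.2, -40.6]
force: [0.1, -0.0, 0.3]
finger_gap: 0.0853
```

```bash
python3 chk.py green;python3 go.py .536 -.4165 .15 -40.5
```

```text
green cup [0.5027 0.4053] top 0.0675 saucer rim fit [0.5001 0.4035]
green cup [0.5004 0.4007] top 0.064 saucer rim fit [0.4985 0.4015]
t 24.52 [ 0.53   -0.3033  0.1572] [179.96   0.18 -40.74] 0.0853
[0.536, -0.4165, 0.15, -40.5] [ 0.001  0.003 -0.004] [0.0785 0.0818 0.007 ]
```

{"fn": "apply_moves", "kwargs": {
  "moves": [0,0.003,-0.004,0.04,0.041,0.007,1,0,0.003,-0.004,0.078,0.082,0.007,1,0,0.003,-0.004,0.078,0.082,0.007,1,0,0.003,-0.004,0.078,0.082,0.007,1,0,0.003,-0.004,0.078,0.082,0.007,1]
}}

```text
time: 25.15
ee_pos: [0.5355, -0.4144, 0.1493]
tcp_rot: [180.0, 0.1, -40.4]
force: [-1.0, 0.3, -0.2]
finger_gap: 0.0855
```

```bash
python3 go.py .536 -.4165 .027 -40.5; python3 - <<'E'
from h import *
p,d=optics.grab_frame("side"); cv2.imwrite("pics/s7.png",cv2.resize(p[170:350,290:470,::-1],None,fx=3,fy=3))
E
```

```text
t 25.15 [ 0.5355 -0.4144  0.1493] [ 1.7998e+02  1.0000e-01 -4.0430e+01] 0.0855
[0.536, -0.4165, 0.027, -40.5] [0.    0.002 0.001] [0.0019 0.0012 0.1223]
```

View pics/s7.png

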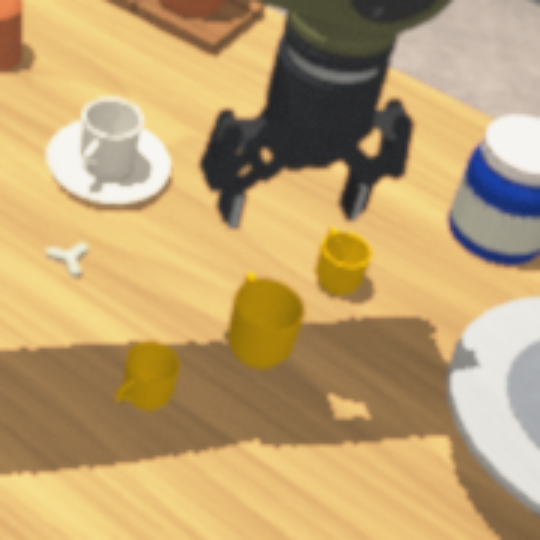

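The gripper is above the middle yellow cup at crop pixel (265,320). It is plainly the largest of the three, and its handle points away from the jaws.

{"fn": "apply_moves", "kwargs": {
  "moves": [0,0.002,0,0.002,0.001,0.03,1,0,0.002,0,0.002,0.001,0.06,1,0,0.002,0,0.002,0.001,0.09,1,0,0.002,0,0.002,0.001,0.11,1,0,0.002,0,0.002,0.001,0.122,1,0,0.002,0,0.002,0.001,0.122,1,0,0.002,0,0.002,0.001,0.122,-1,0,0.002,0,0.002,0.001,0.122,-1,0,0.002,0,0.002,0.001,0.122,-1,0,0.002,0,0.002,0.001,0.122,-1,0,0.002,0,0.002,0.001,0.122,-1,0,0.002,0,0.002,0.001,0.122,-1]
}}

```text
time: 26.7
ee_pos: [0.5371, -0.4173, 0.0294]
tcp_rot: [180.0, -0.2, -40.4]
force: [-2.2, 1.3, 5.8]
finger_gap: 0.0536
```

{"fn": "apply_moves", "kwargs": {
  "moves": [0,0,0,0,0,-0.01,-1,0,0,0,0,0,-0.03,-1,0,0,0,0,0,-0.06,-1,0,0,0,0,0,-0.09,-1,0,0,0,0,0,-0.12,-1,0,0,0,0,0,-0.12,-1]
}}

```text
time: 27.45
ee_pos: [0.5386, -0.4186, 0.1542]
tcp_rot: [180.0, -0.6, -40.4]
force: [0.3, 0.0, -1.1]
finger_gap: 0.0536
```

```bash
python3 go.py .604 .197 .15 -40.5; python3 - <<'E'
from h import *
p,d=optics.grab_frame("side"); cv2.imwrite("pics/s8.png",cv2.resize(p[170:350,290:470,::-1],None,fx=3,fy=3))
E
```

```text
t 27.45 [ 0.5386 -0.4186  0.1542] [179.96  -0.64 -40.42] 0.0536
[0.604, 0.197, 0.15, -40.5] [ 0.001 -0.011  0.001] [-3.494e-01 -5.110e-01 -1.000e-04]
```

View pics/s8.png

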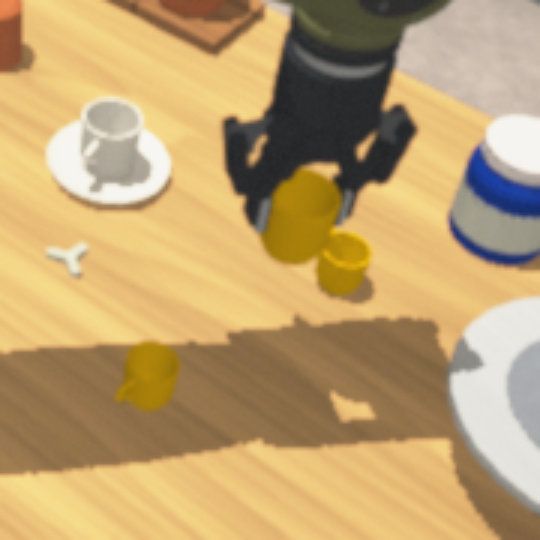

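The yellow cup is held upright at crop pixel (300,215), so I'll carry it across.

{"fn": "apply_moves", "kwargs": {
  "moves": [0,-0.005,0,-0.014,-0.02,0,-1,0,-0.011,0,-0.038,-0.056,0,-1,0,-0.011,0,-0.066,-0.097,0,-1,0,-0.011,0,-0.094,-0.138,0,-1,0,-0.011,0,-0.122,-0.179,0,-1,0,-0.011,0,-0.15,-0.22,0,-1,0,-0.011,0,-0.178,-0.26,0,-1,0,-0.011,0,-0.206,-0.301,0,-1,0,-0.011,0,-0.234,-0.342,0,-1,0,-0.011,0,-0.259,-0.378,0,-1,0,-0.011,0,-0.273,-0.399,0,-1,0,-0.011,0,-0.28,-0.409,0,-1]
}}

```text
time: 29.0
ee_pos: [0.5879, 0.0774, 0.1475]
tcp_rot: [179.8, 0.4, -40.3]
force: [-0.1, 0.2, -1.1]
finger_gap: 0.0536
```

```bash
python3 go.py .604 .197 .143 -40.5
```

```text
t 29.0 [0.5879 0.0774 0.1475] [179.84   0.38 -40.29] 0.0536
[0.604, 0.197, 0.143, -40.5] [0.003 0.007 0.004] [-0.065  -0.1016  0.0046]
```

{"fn": "apply_moves", "kwargs": {
  "moves": [0.003,0.007,0.004,-0.018,-0.03,0.004,-1,0.003,0.007,0.004,-0.045,-0.07,0.004,-1,0.003,0.007,0.004,-0.06,-0.095,0.004,-1,0.003,0.007,0.004,-0.065,-0.102,0.004,-1,0.003,0.007,0.004,-0.065,-0.102,0.004,-1,0.003,0.007,0.004,-0.065,-0.102,0.035,-1,0.003,0.007,0.004,-0.065,-0.102,0.065,-1,0.003,0.007,0.004,-0.065,-0.102,0.09,-1,0.003,0.007,0.004,-0.065,-0.102,0.101,-1,0.003,0.007,0.004,-0.065,-0.102,0.104,-1,0.003,0.007,0.004,-0.065,-0.102,0.104,-1]
}}

```text
time: 30.38
ee_pos: [0.6043, 0.1973, 0.0446]
tcp_rot: [-179.9, -0.1, -40.5]
force: [-0.3, -0.3, -0.8]
finger_gap: 0.0537
```

{"fn": "apply_moves", "kwargs": {
  "moves": [0,0,0,0,0,0.005,-1,0,0,0,0,0,0.008,-1,0,0,0,0,0,0.01,-1,0,0,0,0,0,0.01,-1]
}}

```text
time: 30.88
ee_pos: [0.6046, 0.1976, 0.0354]
tcp_rot: [-179.9, -0.1, -40.5]
force: [-2.4, -0.3, 3.8]
finger_gap: 0.0537
```

{"fn": "apply_moves", "kwargs": {
  "moves": [0,0,0,0,0,0,0.3,0,0,0,0,0,0,0.6,0,0,0,0,0,0,1,0,0,0,0,0,0,1,0,0,0,0,0,0,1,0,0,0,0,0,-0.02,1,0,0,0,0,0,-0.06,1,0,0,0,0,0,-0.1,1,0,0,0,0,0,-0.14,1,0,0,0,0.1,0.1,-0.16,1,0,0,0,0.18,0.15,-0.16,1,0,0,0,0.18,0.15,-0.16,1]
}}

```text
time: 32.38
ee_pos: [0.6345, 0.012, 0.1948]
tcp_rot: [-179.8, -0.2, -40.5]
force: [1.4, 0.4, -0.3]
finger_gap: 0.0855
```

```bash
python3 chk.py blue green yellow white; python3 - <<'E'
from h import *
p,W=cloud("top"); q,_=cloud("side")
for nm,(u,v) in (("beaker",(264,140)),("weight",(180,199))):
    print(nm,np.nanmedian(W[v-3:v+4,u-3:u+4].reshape(-1,3),0).round(3))
cv2.imwrite("pics/f1.png",q[:,:,::-1]); cv2.imwrite("pics/f2.png",cv2.resize(p[120:280,90:370,::-1],None,fx=2.8,fy=2.8))
E
```

```text
blue cup [0.356  0.2587] top 0.0675 saucer rim fit [0.3552 0.2582]
blue cup [0.3533 0.2543] top 0.0636 saucer rim fit [0.3542 0.2565]
green cup [0.5032 0.4052] top 0.0672 saucer rim fit [0.4998 0.4038]
green cup [0.5004 0.4008] top 0.0635 saucer rim fit [0.4993 0.4021]
yellow cup [0.6045 0.1989] top 0.0683 saucer rim fit [0.6037 0.1972]
yellow cup [0.6022 0.1951] top 0.0645 saucer rim fit [0.6023 0.1945]
white cup [ 0.6238 -0.1932] top 0.0667 saucer rim fit [ 0.6252 -0.1952]
white cup [ 0.6219 -0.197 ] top 0.0638 saucer rim fit [ 0.624  -0.1972]
beaker [ 0.602 -0.003  0.384]
weight [0.498 0.248 0.028]
```

View pics/f1.png

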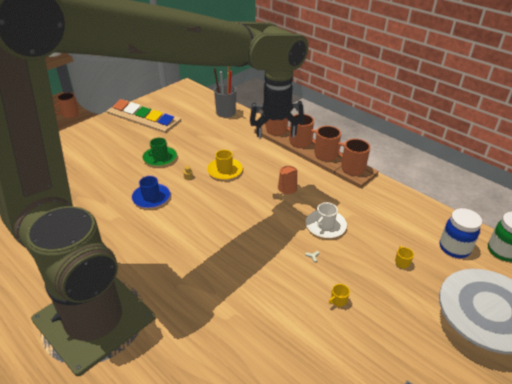

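View pics/f2.png

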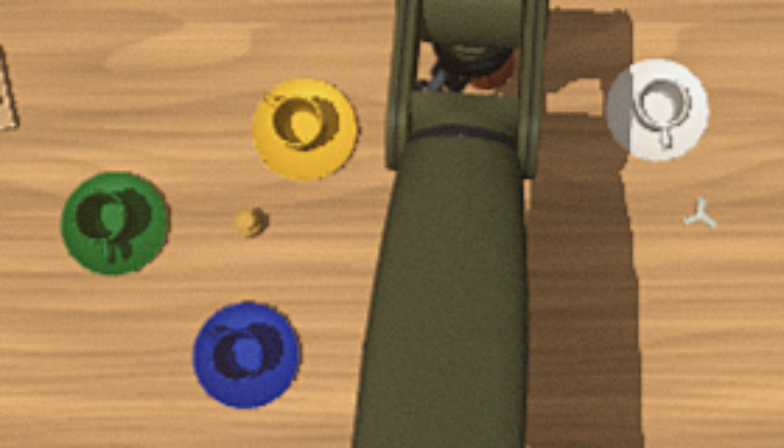

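Side view: each cup stands upright on the saucer of its own colour. They are green (158,150), blue (150,188), yellow (225,162) and white (326,216). The beaker at (288,180) and the weight are unmoved, and the gripper is clear of everything.

```bash
python3 -c "
from cell import job_done; print(job_done())"
```

```text
the job is handed in; nothing more can be done
None
```

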